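Find the full blade case by weight and lay it in the loading bed

ROBOT

A 7-joint arm with a two-finger parallel gripper is mounted at the origin on the work surface; the furniture and walls round the work are solid. World frame = base frame: x ahead of the robot, y to its left, z up, the work surface at z = 0. Lengths are in m, angles in rad, forces in N, time in s.
With the tool pointing down it reaches from about 0.425 to 0.925 m from the base axis. Payload 6.8 kg.
Tool frame: the origin (TCP) lies at the very end of the fingers, on their centre line; the grasp point (between the pads) lies bot.tcp_to_grasp behind it (bot.tcp_to_grasp is the distance from the TCP to the grasp point, in m); z points along the fingers, y is the line along which they close (so a half turn about z gives the same grasp; the last joint's range is limited). The gripper opens to 85 mm and grips with 20 to 120 N. Pads are 22 mm wide; open, the fingers measure 114 mm over their backs; the gripper's body (76 mm by 85 mm) begins 54 mm behind the grasp point. The pads swing forward as they close: fully open they stand 13 mm farther back than shut.
Start: joints at [1.016, 0.477, 0.022, 1.555, -0.011, 1.109, -0.083], TCP at [0.292, -0.609, 0.203] pointing down, gripper open.
Joint ranges: [-2.96, 2.96], [-0.34, 2.1], [-1.41, 1.46], [0.24, 2.44], [-1.37, 4.51], [0.17, 1.92], [-2.96, 2.96]. Speed limits (rad/s): [2.39, 2.39, 3.14, 3.14, 3.14, 3.14, 3.14].

INTERFACE

Orientations are given as a unit quaternion [w, x, y, z].
In Python, from station import bot gives the robot as it stands.
- The arm moves only by the tool servo_tool, never from a script. Its argument "motion" is a list that holds one entry, the list of rows, each a list of 7 numbers: the shift along the tool's x, y, z in m, then the turn, a rotation vector about the tool's x, y, z in units of 5 degrees (1.0 is 5 degrees), then the opening, from 0 (shut) to 1 (fully open). A call has 1 to 20 rows; each row is the pose to reach, as a shift and turn from the pose commanded when the call began, along the tool's axes at that moment; what a row does not reach only later rows make up. A row lasts 1/12 s, in which the tool goes at most 41.7 mm and 7.16 degrees, less where a joint would pass 70% of its speed; a pose out of reach is approached as far as the arm can. A call with a gripper value outside its range is refused whole. The fingers move at their own pace and stop on an object; "grip_force" is the grip in N (left out, the last holds). Time passes only in rows, so rows that repeat a pose let the fingers close. It gives the time, the measured TCP pose, the force, the opening and the grip force at its end, in the units of the state.
- bot.get_obs(): the state, without advancing time (a new reading comes with each control period).
- bot.read_camera(name): name is "side" or "top"; returns a dict with "img" (480x640x3 uint8, red, green, blue), "K" (3x3 intrinsics, pixels), "pose" (4x4, takes a point from camera to world coordinates). Camera axes: x right, y down, z forward; pixel columns grow to the right and rows downward; lengths in m; the calibration is good to about 2 mm. A picture is of the moment at which its call begins. There is no depth.
- bot.hand_in(): hands the job in; it is judged then, once.
The state is a dict: "t": time; "q": joint angles; "joint_vel": joint speeds; "joint_torque": joint torques, N m; "eef_pos": TCP position; "tool_rot": TCP orientation; "contact_force": force on the tool from outside, world axes, zero at the start; "torque": the same for the moment, N m; "gripper_width": opening from 0.0 (shut) to 1.0 (fully open); "grasp_force": force on a finger pad.
Only numpy, scipy, OpenCV 4.12 (cv2) and the standard library are available. Lean on these libraries where they do the work, as an engineer would, in place of code of your own. Each camera call takes 0.05 s, during which the arm holds its last target. There are 200 camera calls.

TASK

Three identical closed blade cases stand on edge in the rack; one is full and clearly heavier than the two empty ones. Find the full one by feeling its weight, lay it flat on a broad side in the loading bed between the guide lugs with one end pushed up fully against the end stop, and let go. The two empty cases must be standing on edge in the rack at the end; leave the timer and marker alone.

Things in the scene. Friction and masses are not known exactly. Their poses are not given: they have to be found in the camera images.
- case_a: one of three outwardly identical closed cases for spare slicer blades, aluminium with a grey ribbed cap at its +x end: 170 mm long (own x), 28 mm thick (own y), 60 mm wide (own z, vertical as it stands on edge in the rack). Origin at its centre. Its x axis starts along the rack's. One of the three, no telling which, is full: 550 to 710 g; the other two are empty: about 230 g
- case_b: a case exactly like case_a outside (170 x 28 x 60 mm, origin at its centre, same axes); full or empty. Full or empty, it balances near its centre. Standing on edge on the table it is stable; pushed sideways near the top it tips over onto a broad side
- case_c: a case exactly like case_a outside (170 x 28 x 60 mm, origin at its centre, same axes); full or empty
- rack: steel rack fixed to the table: plate 180 x 200 x 6 mm, origin at the centre of its underside, z up. Three slots along its x, at y = -70, 0 and +70 mm, with a case standing in each, centred within 6 mm in x (case centre 36 mm above the table, top 66 mm). Rack and bed stand either side of the robot's x axis, either way round; the table between them is free at x = 0.44 to 0.60 m
- rack_middle (a point): middle of the rack plate's top. Each slot is bounded by pairs of upright fins 32 mm apart inside, 5 mm thick, reaching 24 mm above this point, only at rack x = -80 to -48 mm and 48 to 80 mm; the middle of each case is free for fingers, 42 mm between neighbouring cases
- bed: loading bed fixed to the table: steel plate 8 mm thick, x = -115 to +105 mm, 110 mm wide; origin on the underside, z up. Four guide lugs 30 mm long, 12 mm above the plate, at x = -60 and +60 mm, leave 66 mm between them in y. A case pushed home lies flat, length along x, either broad side up, either end first, centre at x = 0, y = 0 within 3 mm, 22 mm above the table
- bed_stop (a point): foot of the bed's end stop, in the middle of its face: a rigid block 70 mm wide, 29 mm high above the plate, at bed x = +85 mm, whose face looks to the bed's -x. Fingers fit beside a case in the bed's middle, between the lugs
- timer: kitchen twist timer, 68 mm across, 40 mm high, beyond the work. Bystander: leave it alone.
- marker: marker pen 141 x 20 mm lying beyond the work. Bystander: leave it alone.

How it is judged:
By the outcome, as a careful person would: the job done as asked, in the order asked, and still so for the second after the job is handed in, with the robot touching nothing.
It also fails if it takes over 72 s, if anything falls off the work surface, if the arm or the gripper's body presses on something with over 40 N, if the wrist force passes 120 N, or if a joint passes its speed limit or range.

## Working session

There is one attempt and no reset: what is moved stays moved. The work goes in short steps, Python scripts to look and compute and a tool call to move; the robot and the scene stay as the last step left them, time stands still between calls to the robot, and variables do not carry over. Pictures are saved under pics/ and viewed, at most 10 in all, crops included, and the job is handed in when it is done.

Besides the shell and the picture viewer there is one more tool, called after ">>>" as a command line: name --argument value ..., lists and objects as JSON in quotes. servo_tool: Moves the arm, as the interface text tells. Its arguments: {"type":"object","properties":{"motion":{"type":"array"},"grip_force":{"type":"number"}},"required":["motion"]}

```bash
mkdir -p pics; ls; python3 - <<'E'
from station import bot
import cv2,numpy as np
print(bot.get_obs(), bot.tcp_to_grasp)
for n in ("top","side"):
    c=bot.read_camera(n); cv2.imwrite(f"pics/{n}0.png",c["img"][:,:,::-1]); np.savez(f"pics/{n}0.npz",**c); print(n,c["K"].tolist(),np.round(c["pose"],4).tolist())
E
```

```text
pics
{'t': 0.0, 'q': array([ 1.01587731,  0.47778728,  0.02236302,  1.55642123, -0.01149849,
        1.10929964, -0.08311763]), 'joint_vel': array([ 0.00151503,  0.00183234,  0.00085026, -0.00083254, -0.00068101,
        0.0001138 ,  0.00085679]), 'joint_torque': array([ 1.06214429e-05, -5.96446931e+01,  1.60798732e+00, -2.81203687e+01,
        1.24658074e-02,  9.39450605e-03, -1.25407081e-05]), 'eef_pos': array([ 0.29136761, -0.60818293,  0.20234757]), 'tool_rot': array([-8.52482038e-04,  9.75149077e-01,  2.21547918e-01, -2.67601818e-04]), 'contact_force': array([ 0.22815797, -0.50804847, -0.41263733]), 'torque': array([ 0.03224697, -0.0154216 ,  0.01971207]), 'grasp_force': 0.0, 'gripper_width': 1.0007308141544418} 0.0187
top [[555.4986957953419, 0.0, 318.29844377313736], [0.0, 555.4986957953419, 237.7463592785949], [0.0, 0.0, 1.0]] [[0.0232, -0.9971, 0.0727, 0.5317], [-0.9997, -0.0237, -0.0058, -0.0133], [0.0075, -0.0725, -0.9973, 1.2486], [0.0, 0.0, 0.0, 1.0]]
side [[467.86382195022725, 0.0, 322.51227772275575], [0.0, 467.86382195022725, 236.41298007242148], [0.0, 0.0, 1.0]] [[-0.8805, -0.2036, 0.4282, 0.1221], [-0.4736, 0.3356, -0.8143, 0.8882], [0.022, -0.9197, -0.3919, 0.487], [0.0, 0.0, 0.0, 1.0]]
```

View pics/top0.png

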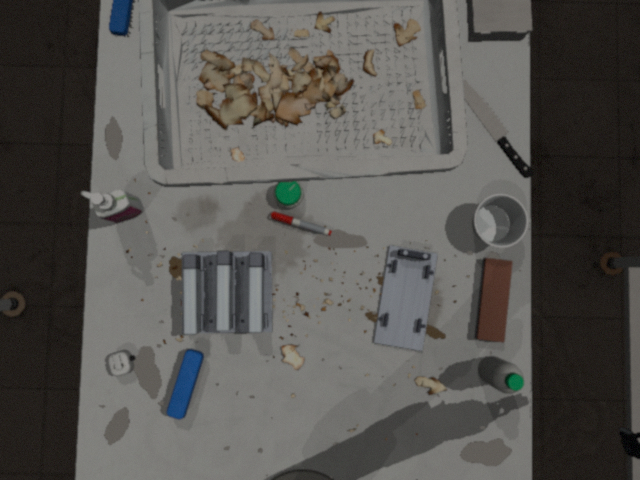

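View pics/side0.png

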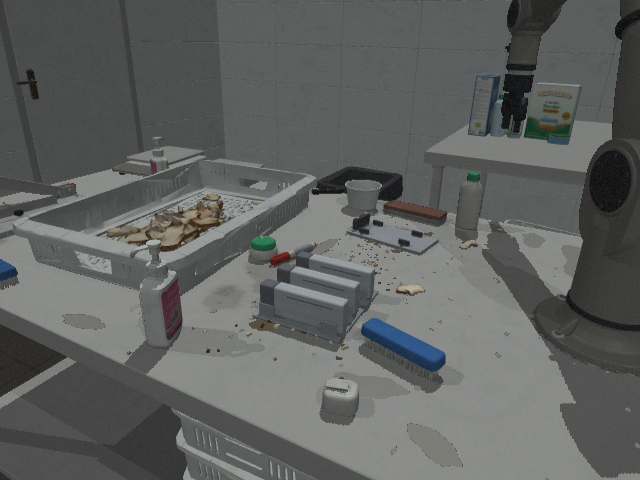

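The top view has the rack at px (183-272, 250-334), so y>0. The bed is at (375-436, 245-350), tilted, with its stop at the far end (about 413,254). The side view shows the cases at about (260-375, 250-335) and the bed at about (345-438, 215-255). I'll zoom in on both.

```bash
python3 - <<'E'
import cv2,numpy as np
t=cv2.imread("pics/top0.png");s=cv2.imread("pics/side0.png")
def crop(im,x,y,w,h,k):
    o=cv2.resize(im[y:y+h,x:x+w],None,fx=k,fy=k,interpolation=cv2.INTER_CUBIC)
    o=cv2.convertScaleAbs(o,alpha=1.3)
    for i in range(0,w,10):
        cv2.line(o,(i*k,0),(i*k,4 if (x+i)%50 else 14),(0,0,255),1)
        if (x+i)%20==0: cv2.putText(o,str(x+i),(i*k,22),0,.35,(0,0,255))
    for j in range(0,h,10):
        cv2.line(o,(0,j*k),(4 if (y+j)%50 else 14,j*k),(0,0,255),1)
        if (y+j)%20==0: cv2.putText(o,str(y+j),(5,j*k+4),0,.35,(0,0,255))
    return o
cv2.imwrite("pics/c1.png",np.hstack([crop(t,170,240,110,110,5)[:, :],crop(t,370,240,50,110,5)]))
cv2.imwrite("pics/c1.png",np.hstack([crop(t,178,240,100,110,5),crop(t,370,240,60+10,110,4) if 0 else cv2.copyMakeBorder(crop(t,370,240,70,110,4),0,110,0,0,cv2.BORDER_CONSTANT)]))
cv2.imwrite("pics/c2.png",np.vstack([crop(s,250,240,140,100,5),np.zeros((4,700,3),np.uint8)])[:500])
cv2.imwrite("pics/c3.png",crop(s,340,205,110,60,7))
E
```

```text
(no output)
```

View pics/c1.png

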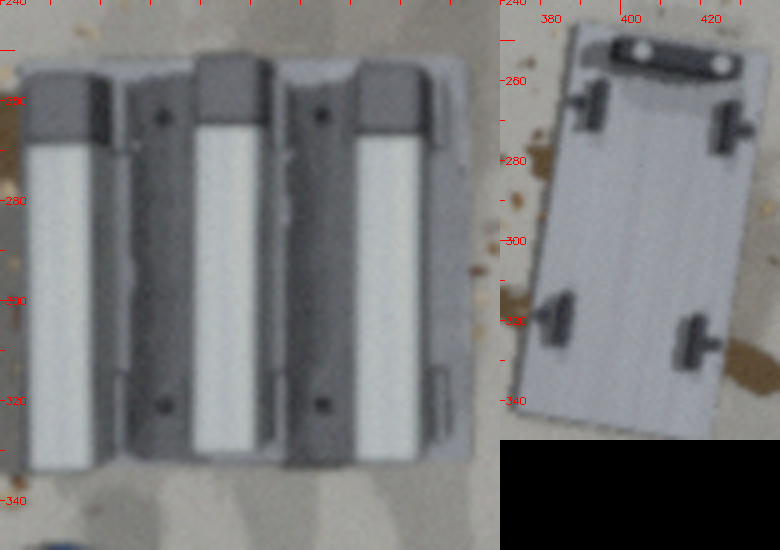

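View pics/c2.png

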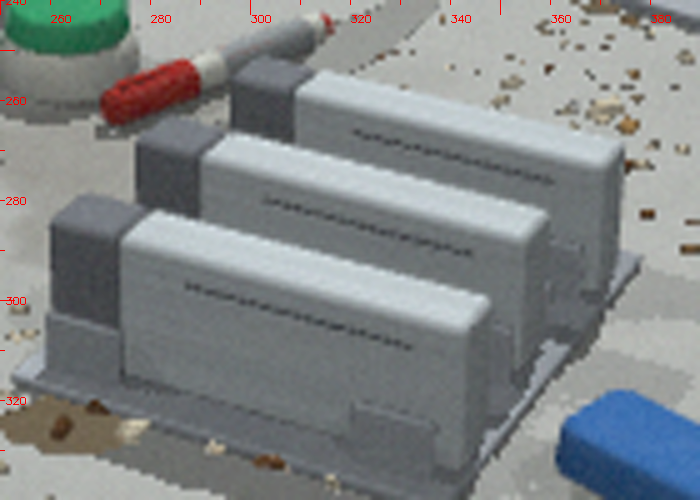

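View pics/c3.png

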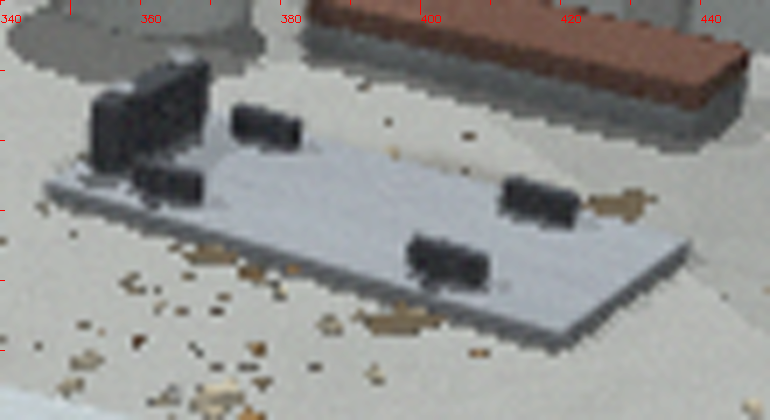

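The crops show the case top corners, the bed plate corners and the rack corners clearly in both views. I'll triangulate those.

```bash
cat > h.py <<'E'
import numpy as np,cv2
from scipy.spatial.transform import Rotation as R
def ray(c,p):
    T=c["pose"];d=T[:3,:3]@np.linalg.inv(c["K"])@[p[0],p[1],1];return T[:3,3],d/np.linalg.norm(d)
def tri(ct,pt,cs,ps):
    A=[];b=[]
    for c,p in((ct,pt),(cs,ps)):
        o,d=ray(c,p);M=np.eye(3)-np.outer(d,d);A.append(M);b.append(M@o)
    x=np.linalg.lstsq(np.vstack(A),np.hstack(b),rcond=None)[0]
    return np.r_[x,np.linalg.norm(A[0]@x-b[0])]
def plane(c,p,z):
    o,d=ray(c,p);return o+d*(z-o[2])/d[2]
E
python3 - <<'E'
from h import *
np.set_printoptions(precision=4,suppress=True)
T=np.load("pics/top0.npz");S=np.load("pics/side0.npz")
for n,a,b in [("L near-",(196.6,334),(348,299.4)),("M near-",(229.6,330.4),(359.4,282)),("R near-",(261.6,332),(374.8,269.6)),
 ("L far+",(182.4,254.4),(260,283.6)),("M far+",(216.6,250.6),(277.4,268)),("R far+",(249.4,252.4),(296.4,256)),
 ("bed f+",(389.25,245.5),(346.4,231.4)),("bed n+",(373,342.5),(420.7,252.9)),("bed n-",(422,350),(438.6,239.7))]: print(n,tri(T,a,S,b))
for n,ps in {"L":[(182.4,254.4),(196.4,254.4),(184,334),(196.6,334)],"M":[(216.6,250.6),(229.6,250.6),(217,330.4),(229.6,330.4)],"R":[(249.4,252.4),(262.4,252.4),(249.6,332),(261.6,332)]}.items():
    q=np.array([plane(T,p,.066) for p in ps]);d=q[:2].mean(0)-q[2:].mean(0);print(n,q.mean(0),"len",np.linalg.norm(d),"yaw",np.degrees(np.arctan2(d[1],d[0])))
q=np.array([plane(T,p,.008) for p in [(389.25,245.5),(438,253),(373,342.5),(422,350)]])
d=q[:2].mean(0)-q[2:].mean(0);u=d/np.linalg.norm(d);print("bed",q,"len",np.linalg.norm(d),"wid",np.linalg.norm(q[0]-q[1]),"yaw",np.degrees(np.arctan2(d[1],d[0])),"orig",q.mean(0)+.005*u)
# lug centres top(z=.020)
for p in [(393,266),(427,272),(384.5,319.5),(417.5,325.5)]: print(plane(T,p,.020))
print("stop top face edge",plane(T,(397.5,257),.037),plane(T,(430,260.5),.037))
q=np.array([plane(T,p,.006) for p in [(182,251.6),(271,251),(272.4,332)]]);print("rack",q)
E
```

```text
L near- [0.4105 0.2327 0.0633 0.0023]
M near- [0.4196 0.1635 0.0629 0.0023]
R near- [0.4168 0.0958 0.0601 0.0015]
L far+ [0.5758 0.2682 0.0655 0.0004]
M far+ [0.5854 0.196  0.0637 0.    ]
R far+ [0.5835 0.1263 0.062  0.0002]
bed f+ [ 0.6097 -0.1798  0.004   0.0011]
bed n+ [ 0.3929 -0.1469  0.0053  0.0004]
bed n- [ 0.3784 -0.2562  0.0032  0.0002]
L [0.4921 0.2487 0.066 ] len 0.16765250988579616 yaw 2.9384099431119126
M [0.5016 0.1786 0.066 ] len 0.16826259742457314 yaw 2.1843476321452777
R [0.4996 0.1096 0.066 ] len 0.16782284411966175 yaw 1.5806265468388854
bed [[ 0.6085 -0.1797  0.008 ]
 [ 0.5942 -0.2891  0.008 ]
 [ 0.3928 -0.1468  0.008 ]
 [ 0.3789 -0.2554  0.008 ]] len 0.21805259636692695 wid 0.11035667126616909 yaw -8.802866989793449 orig [ 0.4985 -0.2185  0.008 ]
[ 0.5625 -0.187   0.02  ]
[ 0.551  -0.2624  0.02  ]
[ 0.4447 -0.1699  0.02  ]
[ 0.4333 -0.2426  0.02  ]
stop top face edge [ 0.5819 -0.1942  0.037 ] [ 0.576  -0.2653  0.037 ]
rack [[0.584  0.2833 0.006 ]
 [0.59   0.0846 0.006 ]
 [0.4106 0.0763 0.006 ]]
```

```bash
cat >> h.py <<'E'
def tgt(*targets):
    "targets (x,y,z,yaw_deg of tool x): print shift & turn rows from present pose, tool down"
    from station import bot
    o=bot.get_obs();q=o["tool_rot"];R0=R.from_quat(np.r_[q[1:],q[0]])
    print("t %.2f pos %s yaw %.2f F %s w %.3f g %.1f"%(o["t"],np.round(o["eef_pos"],4),np.degrees(np.arctan2(*R0.as_matrix()[1::-1,0])),np.round(o["contact_force"],2),o["gripper_width"],o["grasp_force"]))
    for x,y,z,a in targets:
        a=np.radians(a);m=np.array([[np.cos(a),np.sin(a),0],[np.sin(a),-np.cos(a),0],[0,0,-1]])
        print(np.round(R0.inv().apply(np.r_[x,y,z]-o["eef_pos"]),4).tolist(),np.round(np.degrees((R0.inv()*R.from_matrix(m)).as_rotvec())/5,2).tolist())
E
python3 -c "
from h import *
tgt((.292,-.608,.33,25.6),(.5,.11,.33,2.2),(.5,.11,.1,2.2))"
```

```text
t 0.10 pos [ 0.2914 -0.6083  0.2025] yaw 25.60 F [-0.01  0.14 -0.06] w 1.001 g 0.0
[0.0007, -0.0002, -0.1275] [-0.02, 0.0, -0.0]
[0.4985, -0.5578, -0.1267] [-0.02, 0.01, 4.68]
[0.4985, -0.5575, 0.1033] [-0.02, 0.01, 4.68]
```

>>> servo_tool --motion '[[[0,0,-0.04,0,0,0,0.55],[0,0,-0.08,0,0,0,0.55],[0.015,-0.015,-0.12,0,0,0,0.55],[0.4985,-0.5575,-0.127,-0.02,0.01,4.68,0.55],[0.4985,-0.5575,-0.127,-0.02,0.01,4.68,0.55],[0.4985,-0.5575,-0.127,-0.02,0.01,4.68,0.55],[0.4985,-0.5575,-0.127,-0.02,0.01,4.68,0.55],[0.4985,-0.5575,-0.127,-0.02,0.01,4.68,0.55],[0.4985,-0.5575,-0.127,-0.02,0.01,4.68,0.55],[0.4985,-0.5575,-0.127,-0.02,0.01,4.68,0.55],[0.4985,-0.5575,-0.127,-0.02,0.01,4.68,0.55],[0.4985,-0.5575,-0.127,-0.02,0.01,4.68,0.55],[0.4985,-0.5575,-0.127,-0.02,0.01,4.68,0.55],[0.4985,-0.5575,-0.127,-0.02,0.01,4.68,0.55],[0.4985,-0.5575,-0.127,-0.02,0.01,4.68,0.55],[0.4985,-0.5575,-0.127,-0.02,0.01,4.68,0.55],[0.4985,-0.5575,-0.127,-0.02,0.01,4.68,0.55],[0.4985,-0.5575,-0.127,-0.02,0.01,4.68,0.55],[0.4985,-0.5575,-0.127,-0.02,0.01,4.68,0.55],[0.4985,-0.5575,-0.127,-0.02,0.01,4.68,0.55]]]' --grip_force 40

```text
t: 1.77
eef_pos: [0.4945, 0.0913, 0.3299]
tool_rot: [0.001, 1.0, 0.019, 0.001]
contact_force: [0.4, 0.9, 0.3]
gripper_width: 0.55
grasp_force: 0.0
```

```bash
python3 -c "
from h import *
tgt((.5,.11,.33,2.2),(.5,.11,.1,2.2),(.5,.11,.035,2.2))"
```

```text
t 1.77 pos [0.4945 0.0913 0.3299] yaw 2.18 F [0.35 0.88 0.3 ] w 0.550 g 0.0
[0.0062, -0.0184, -0.0001] [0.02, -0.01, -0.0]
[0.006, -0.0188, 0.2299] [0.02, -0.01, -0.0]
[0.0059, -0.019, 0.2949] [0.02, -0.01, -0.0]
```

>>> servo_tool --motion '[[[0,0,0.1,0,0,0,0.55],[0,0,0.2,0,0,0,0.55],[0,0,0.2,0,0,0,0.55],[0,0,0.2,0,0,0,0.55],[0,0,0.2,0,0,0,0.55],[0,0,0.2,0,0,0,0.55],[0,0,0.2,0,0,0,0.55]]]'

```text
t: 2.35
eef_pos: [0.4935, 0.089, 0.1291]
tool_rot: [0.001, 1.0, 0.019, -0.001]
contact_force: [0.7, 0.3, 1.2]
gripper_width: 0.545
grasp_force: 0.0
```

```bash
python3 -c "
from h import *
tgt((.5,.11,.13,2.2),(.5,.11,.035,2.2))"
```

```text
t 2.35 pos [0.4935 0.089  0.1291] yaw 2.22 F [0.73 0.34 1.23] w 0.545 g 0.0
[0.0073, -0.0207, -0.001] [0.02, 0.03, 0.0]
[0.0075, -0.0209, 0.094] [0.02, 0.03, 0.0]
```

>>> servo_tool --motion '[[[0.007,-0.021,0,0,0,0,0.55],[0.007,-0.021,0,0,0,0,0.55],[0.007,-0.021,0.03,0,0,0,0.55],[0.007,-0.021,0.06,0,0,0,0.55],[0.007,-0.021,0.085,0,0,0,0.55],[0.007,-0.021,0.099,0,0,0,0.55],[0.007,-0.021,0.099,0,0,0,0.0],[0.007,-0.021,0.099,0,0,0,0.0],[0.007,-0.021,0.099,0,0,0,0.0],[0.007,-0.021,0.099,0,0,0,0.0],[0.007,-0.021,0.099,0,0,0,0.0]]]'

```text
t: 3.27
eef_pos: [0.5023, 0.1106, 0.0325]
tool_rot: [0.001, 1.0, 0.019, 0.002]
contact_force: [-0.1, 0.4, 3.7]
gripper_width: 0.313
grasp_force: 40.9
```

```bash
python3 -c "
from h import *
tgt((.5,.11,.13,2.2),(.5,.11,.035,2.2))"
```

```text
t 3.27 pos [0.5023 0.1106 0.0325] yaw 2.18 F [-0.12  0.44  3.68] w 0.313 g 40.9
[-0.002, 0.0006, -0.0976] [0.01, -0.04, -0.0]
[-0.0024, 0.0005, -0.0026] [0.01, -0.04, -0.0]
```

>>> servo_tool --motion '[[[0,0,-0.009,0,0,0,0],[0,0,-0.018,0,0,0,0],[0,0,-0.018,0,0,0,0],[0,0,-0.018,0,0,0,0],[0,0,-0.018,0,0,0,0],[0,0,-0.018,0,0,0,0],[0,0,-0.018,0,0,0,0]]]'

```text
t: 3.85
eef_pos: [0.5009, 0.1103, 0.0487]
tool_rot: [0.001, 1.0, 0.019, 0.0]
contact_force: [0.5, 0.3, -2.5]
gripper_width: 0.31
grasp_force: 40.4
```

```bash
python3 -c "
from h import *
tgt()"
```

```text
t 3.85 pos [0.5009 0.1103 0.0487] yaw 2.20 F [ 0.54  0.32 -2.48] w 0.310 g 40.4
```

>>> servo_tool --motion '[[[0,0,0.009,0,0,0,0],[0,0,0.018,0,0,0,0],[0,0,0.019,0,0,0,0],[0,0,0.019,0,0,0,0.55],[0,0,0.019,0,0,0,0.55],[0,0,0.019,0,0,0,0.55],[0,0,-0.02,0,0,0,0.55],[0,0,-0.05,0,0,0,0.55],[0.002,-0.035,-0.05,0,0,0,0.55],[0.003,-0.07,-0.05,0,0,0,0.55],[0.003,-0.07,-0.05,0,0,0,0.55],[0.003,-0.07,-0.05,0,0,0,0.55]]]'

```text
t: 4.85
eef_pos: [0.5009, 0.183, 0.0988]
tool_rot: [0.0, 1.0, 0.021, 0.001]
contact_force: [0.7, 0.1, -0.7]
gripper_width: 0.552
grasp_force: 0.0
```

```bash
python3 -c "
from h import *
tgt((.5016,.1795,.1,2.2),(.5016,.1795,.031,2.2))"
```

```text
t 4.85 pos [0.5009 0.183  0.0988] yaw 2.44 F [ 0.67  0.09 -0.71] w 0.552 g 0.0
[0.0005, 0.0036, -0.0012] [0.0, -0.01, 0.05]
[0.0004, 0.0035, 0.0678] [0.0, -0.01, 0.05]
```

>>> servo_tool --motion '[[[0,0.003,0,0,0,0,0.55],[0,0.003,0.03,0,0,0,0.55],[0,0.003,0.055,0,0,0,0.55],[0,0.003,0.068,0,0,0,0.55],[0,0.003,0.068,0,0,0,0.0],[0,0.003,0.068,0,0,0,0.0],[0,0.003,0.068,0,0,0,0.0],[0,0.003,0.068,0,0,0,0.0],[0,0.003,0.068,0,0,0,0.0],[0,0.003,0.059,0,0,0,0],[0,0.003,0.05,0,0,0,0],[0,0.003,0.05,0,0,0,0],[0,0.003,0.05,0,0,0,0],[0,0.003,0.05,0,0,0,0],[0,0.003,0.05,0,0,0,0],[0,0.003,0.05,0,0,0,0]]]'

```text
t: 6.18
eef_pos: [0.5013, 0.1773, 0.0486]
tool_rot: [0.001, 1.0, 0.019, 0.0]
contact_force: [0.2, 0.0, -3.0]
gripper_width: 0.316
grasp_force: 40.2
```

```bash
python3 -c "
from h import *
tgt()"
```

```text
t 6.18 pos [0.5013 0.1773 0.0486] yaw 2.20 F [ 0.25  0.01 -2.99] w 0.316 g 40.2
```

>>> servo_tool --motion '[[[0,0,0.009,0,0,0,0],[0,0,0.018,0,0,0,0],[0,0,0.019,0,0,0,0],[0,0,0.019,0,0,0,0.55],[0,0,0.019,0,0,0,0.55],[0,0,0.019,0,0,0,0.55],[0,0,-0.02,0,0,0,0.55],[0,0,-0.05,0,0,0,0.55],[-0.003,-0.035,-0.05,0,0,0,0.55],[-0.007,-0.07,-0.05,0,0,0,0.55],[-0.007,-0.07,-0.05,0,0,0,0.55],[-0.007,-0.07,-0.05,0,0,0,0.55]]]'

```text
t: 7.18
eef_pos: [0.491, 0.2497, 0.0989]
tool_rot: [0.0, 1.0, 0.021, 0.001]
contact_force: [0.3, 0.2, -0.1]
gripper_width: 0.552
grasp_force: 0.0
```

```bash
python3 -c "
from h import *
tgt((.492,.2487,.1,2.2),(.492,.2487,.031,2.2))"
```

```text
t 7.18 pos [0.491  0.2497 0.0989] yaw 2.45 F [ 0.25  0.21 -0.06] w 0.552 g 0.0
[0.0009, 0.0011, -0.0011] [0.0, -0.02, 0.05]
[0.0008, 0.001, 0.0679] [0.0, -0.02, 0.05]
```

>>> servo_tool --motion '[[[0.001,0.001,0,0,0,0,0.55],[0.001,0.001,0.03,0,0,0,0.55],[0.001,0.001,0.055,0,0,0,0.55],[0.001,0.001,0.068,0,0,0,0.55],[0.001,0.001,0.068,0,0,0,0.0],[0.001,0.001,0.068,0,0,0,0.0],[0.001,0.001,0.068,0,0,0,0.0],[0.001,0.001,0.068,0,0,0,0.0],[0.001,0.001,0.068,0,0,0,0.0],[0.001,0.001,0.059,0,0,0,0],[0.001,0.001,0.05,0,0,0,0],[0.001,0.001,0.05,0,0,0,0],[0.001,0.001,0.05,0,0,0,0],[0.001,0.001,0.05,0,0,0,0],[0.001,0.001,0.05,0,0,0,0],[0.001,0.001,0.05,0,0,0,0]]]' --grip_force 60

```text
t: 8.52
eef_pos: [0.4927, 0.2459, 0.0485]
tool_rot: [0.001, 1.0, 0.019, 0.0]
contact_force: [0.0, 0.0, -6.8]
gripper_width: 0.305
grasp_force: 60.0
```

```bash
python3 -c "
from h import *
tgt((.491,.2497,.17,2.2),(.515,.0,.17,-9),(.515,.0,.03,-9))"
```

```text
t 8.52 pos [0.4927 0.2459 0.0485] yaw 2.19 F [ 0.01  0.   -6.84] w 0.305 g 60.0
[-0.0015, -0.0037, -0.1215] [0.02, -0.01, -0.0]
[0.0129, 0.2468, -0.121] [0.02, -0.01, 2.24]
[0.0129, 0.2465, 0.019] [0.02, -0.01, 2.24]
```

>>> servo_tool --motion '[[[0,0,-0.04,0,0,0,0],[0,0,-0.08,0,0,0,0],[0,0,-0.12,0,0,0,0],[0.003,0.04,-0.121,0,0,0.4,0],[0.006,0.08,-0.121,0,0,0.8,0],[0.008,0.12,-0.121,0,0,1.2,0],[0.01,0.16,-0.121,0,0,1.6,0],[0.012,0.2,-0.121,0,0,2.0,0],[0.013,0.235,-0.121,0,0,2.2,0],[0.013,0.235,-0.121,0,0,2.2,0],[0.013,0.235,-0.085,0,0,2.2,0],[0.013,0.235,-0.05,0,0,2.2,0],[0.013,0.235,-0.02,0,0,2.2,0],[0.013,0.235,0.0,0,0,2.2,0],[0.013,0.235,0.01,0,0,2.2,0],[0.013,0.235,0.015,0,0,2.2,0],[0.013,0.235,0.015,0,0,2.2,0],[0.013,0.235,0.015,0,0,2.2,0]]]'

```text
t: 10.02
eef_pos: [0.516, 0.0122, 0.0351]
tool_rot: [0.001, 0.997, -0.077, 0.002]
contact_force: [-0.3, 0.2, -6.4]
gripper_width: 0.306
grasp_force: 64.6
```

```bash
python3 -c "
from h import *
tgt((.515,.0,.025,-9))"
```

```text
t 10.02 pos [0.516  0.0122 0.0351] yaw -8.79 F [-0.31  0.21 -6.41] w 0.306 g 64.6
[0.0009, 0.0122, 0.0101] [0.01, -0.04, 0.04]
```

>>> servo_tool --motion '[[[0,0,0.003,0,0,0,0],[0,0,0.006,0,0,0,0],[0,0,0.008,0,0,0,0],[0,0,0.009,0,0,0,0],[0,0,0.009,0,0,0,0],[0,0,0.009,0,0,0,0]]]'

```text
t: 10.52
eef_pos: [0.515, 0.0118, 0.0252]
tool_rot: [0.001, 0.997, -0.077, 0.001]
contact_force: [0.4, 0.5, -6.5]
gripper_width: 0.302
grasp_force: 64.6
```

>>> servo_tool --motion '[[[0,0,0.001,0,0,0,0],[0,0,0.002,0,0,0,0],[0,0,0.003,0,0,0,0],[0,0,0.003,0,0,0,0],[0,0,0.003,0,0,0,0]]]'

```text
t: 10.93
eef_pos: [0.5156, 0.0121, 0.0239]
tool_rot: [0.001, 0.997, -0.077, 0.001]
contact_force: [-5.8, -0.1, 12.6]
gripper_width: 0.302
grasp_force: 67.0
```

>>> servo_tool --motion '[[[0,0,0,0,0,0,0.3],[0,0,0,0,0,0,0.6],[0,0,0,0,0,0,0.6],[0,0,0,0,0,0,0.6],[0,0,-0.03,0,0,0,0.6],[0,0,-0.07,0,0,0,0.6],[0,-0.03,-0.075,0,0,0,0.2],[0,-0.055,-0.075,0,0,0,0],[0,-0.055,-0.075,0,0,0,0],[0,-0.055,-0.05,0,0,0,0],[0,-0.055,-0.024,0,0,0,0],[0,-0.055,-0.024,0,0,0,0]]]'

```text
t: 11.93
eef_pos: [0.5203, 0.0653, 0.0423]
tool_rot: [0.002, 0.997, -0.077, -0.003]
contact_force: [-1.3, 0.0, -0.2]
gripper_width: -0.001
grasp_force: 0.0
```

```bash
python3 - <<'E'
from h import *
tgt()
from station import bot
a=bot.read_camera("top")["img"][200:360,160:460,::-1];b=bot.read_camera("side")["img"][150:350,220:520,::-1]
cv2.imwrite("pics/p1.png",np.vstack([cv2.resize(a,None,fx=1.6,fy=1.6),cv2.resize(b,None,fx=1.6,fy=1.6)]))
E
```

```text
t 11.93 pos [0.5203 0.0653 0.0423] yaw -8.78 F [-1.28  0.04 -0.16] w -0.001 g 0.0
```

View pics/p1.png

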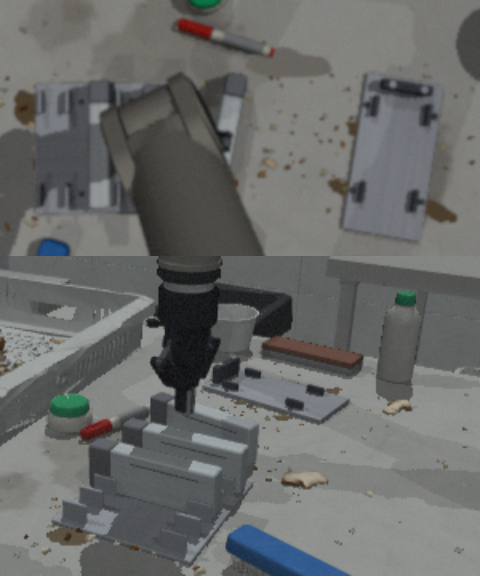

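The full case (a montage of the top and side views) is standing on the table at top px (232,130) of the montage. The closed fingers are on its rack side, and the slot it came from is empty. Next I tip it by pushing.

>>> servo_tool --motion '[[[0,0.008,-0.006,0,0,0,0],[0,0.016,-0.008,0,0,0,0],[0,0.022,-0.008,0,0,0,0],[0,0.028,-0.008,0,0,0,0],[0,0.034,-0.008,0,0,0,0],[0,0.04,-0.008,0,0,0,0],[0,0.046,-0.008,0,0,0,0],[0,0.052,-0.008,0,0,0,0],[0,0.058,-0.008,0,0,0,0],[0,0.064,-0.008,0,0,0,0],[0,0.07,-0.008,0,0,0,0],[0,0.07,-0.008,0,0,0,0],[0,0.07,-0.07,0,0,0,0.5],[0,0.07,-0.1,0,0,0,1]]]'

```text
t: 13.2
eef_pos: [0.5101, -0.0028, 0.1363]
tool_rot: [0.001, 0.997, -0.077, -0.003]
contact_force: [1.3, -1.0, 0.9]
gripper_width: 0.271
grasp_force: 0.0
```

>>> servo_tool --motion '[[[0,-0.04,-0.04,0,0,0,1],[0,-0.08,-0.08,0,0,0,1],[0,-0.12,-0.1,0,0,0,1],[0,-0.15,-0.12,0,0,0,1],[0,-0.15,-0.12,0,0,0,1],[0,-0.15,-0.12,0,0,0,1]]]'

```text
t: 13.7
eef_pos: [0.5366, 0.1532, 0.2614]
tool_rot: [-0.002, 0.997, -0.073, 0.004]
contact_force: [-0.8, 1.2, -0.5]
gripper_width: 1.001
grasp_force: 0.0
```

```bash
python3 - <<'E'
from h import *
tgt()
from station import bot
out=[]
for n,(x,y,w,h) in {"top":(160,210,300,160),"side":(240,190,300,150)}.items():
    c=bot.read_camera(n);np.savez(f"pics/{n}2.npz",**c)
    o=cv2.resize(c["img"][y:y+h,x:x+w,::-1],None,fx=2,fy=2,interpolation=cv2.INTER_CUBIC)[:298]
    for i in range(0,w,20):cv2.putText(o,str(x+i),(2*i,10),0,.3,(0,0,255))
    for j in range(20,h,20):cv2.putText(o,str(y+j),(0,2*j+4),0,.3,(0,0,255))
    out.append(o)
cv2.imwrite("pics/p2.png",np.vstack(out))
E
```

```text
t 13.70 pos [0.5366 0.1532 0.2614] yaw -8.33 F [-0.77  1.18 -0.47] w 1.001 g 0.0
```

View pics/p2.png

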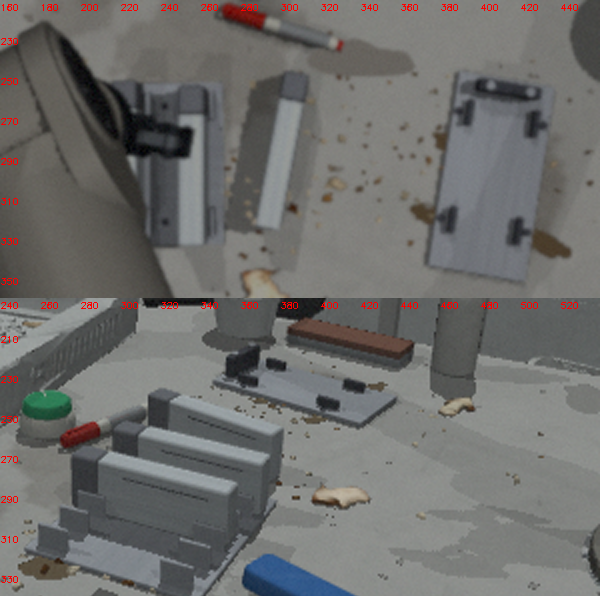

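```bash
python3 -c "
from h import *
T=np.load('pics/top2.npz')
q=np.array([plane(T,p,.06) for p in [(302.5,246),(314,246),(288.5,324),(300,324)]]);print(q.round(4),q.mean(0))
S=np.load('pics/side2.npz')
print(tri(T,(300,324),S,(381,255)))
d=q[:2].mean(0)-q[2:].mean(0);print(np.degrees(np.arctan2(d[1],d[0])))"
```

```text
[[ 0.5998  0.0133  0.06  ]
 [ 0.6003 -0.0114  0.06  ]
 [ 0.4335  0.0387  0.06  ]
 [ 0.434   0.0144  0.06  ]] [0.51689132 0.01374949 0.06      ]
[0.43511875 0.01507277 0.05523862 0.00161646]
-8.755444363005152
```

The case is still standing at about (0.517, 0.014), so the push either did not tip it or let it rock back. I'll repeat it in short steps and watch the force.

```bash
python3 -c "
from h import *
tgt((.524,.06,.12,-8.8),(.524,.06,.05,-8.8))"
```

```text
t 13.80 pos [0.5353 0.1466 0.2576] yaw -8.66 F [-0.03 -0.97 -0.75] w 1.000 g 0.0
[0.0016, 0.0872, 0.1377] [0.01, -0.03, 0.03]
[0.0014, 0.0871, 0.2077] [0.01, -0.03, 0.03]
```

>>> servo_tool --motion '[[[0,0.03,0.04,0,0,0,0.5],[0,0.06,0.08,0,0,0,0],[0,0.087,0.11,0,0,0,0],[0,0.087,0.138,0,0,0,0],[0,0.087,0.138,0,0,0,0],[0,0.087,0.17,0,0,0,0],[0,0.087,0.2,0,0,0,0],[0,0.087,0.208,0,0,0,0],[0,0.087,0.208,0,0,0,0]]]'

```text
t: 14.55
eef_pos: [0.5208, 0.0592, 0.0483]
tool_rot: [0.001, 0.997, -0.077, -0.001]
contact_force: [-0.1, -0.2, -0.3]
gripper_width: 0.001
grasp_force: 0.0
```

>>> servo_tool --motion '[[[0,0.008,0,0,0,0,0],[0,0.016,0,0,0,0,0],[0,0.024,0,0,0,0,0],[0,0.03,0,0,0,0,0]]]'

```text
t: 14.88
eef_pos: [0.5185, 0.0279, 0.0509]
tool_rot: [0.001, 0.997, -0.077, 0.002]
contact_force: [0.3, 0.7, 0.3]
gripper_width: -0.002
grasp_force: 0.0
```

>>> servo_tool --motion '[[[0,0.005,0,0,0,0,0],[0,0.01,0,0,0,0,0],[0,0.015,0,0,0,0,0]]]'

```text
t: 15.13
eef_pos: [0.5155, 0.0141, 0.0498]
tool_rot: [0.001, 0.997, -0.077, 0.001]
contact_force: [-0.2, -0.2, 0.6]
gripper_width: 0.001
grasp_force: 0.0
```

>>> servo_tool --motion '[[[0,0,0,0,0,0,0],[0,0,0,0,0,0,0],[0,0,0,0,0,0,0]]]'

```text
t: 15.38
eef_pos: [0.5155, 0.0151, 0.0495]
tool_rot: [0.001, 0.997, -0.077, 0.001]
contact_force: [0.2, -0.7, -0.2]
gripper_width: 0.002
grasp_force: 0.0
```

```bash
python3 - <<'E'
from h import *
tgt()
from station import bot
out=[]
for n,(x,y,w,h) in {"top":(240,220,200,130),"side":(260,200,200,100)}.items():
    c=bot.read_camera(n);np.savez(f"pics/{n}3.npz",**c)
    o=cv2.resize(c["img"][y:y+h,x:x+w,::-1],None,fx=2.6,fy=2.6,interpolation=cv2.INTER_CUBIC)
    out.append(o)
cv2.imwrite("pics/p3.png",np.vstack(out))
E
```

```text
t 15.38 pos [0.5155 0.0151 0.0495] yaw -8.78 F [ 0.16 -0.69 -0.16] w 0.002 g 0.0
```

View pics/p3.png

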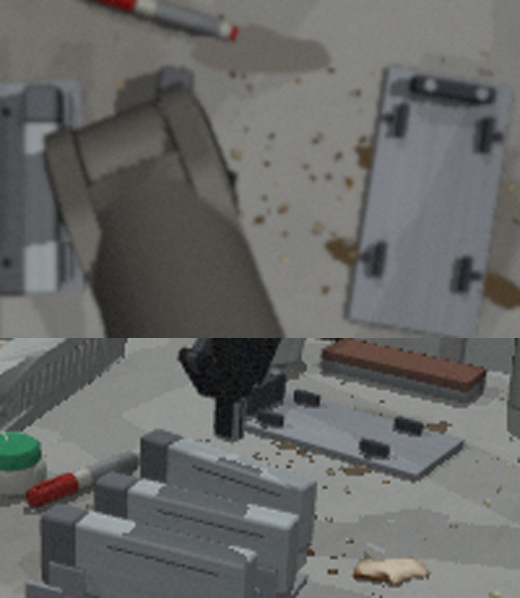

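```bash
python3 - <<'E'
from h import *
S=np.load("pics/side3.npz");T=np.load("pics/top3.npz")
def pr(c,p):
    q=np.linalg.inv(c["pose"])@np.r_[p,1];u=c["K"]@q[:3];return (u[:2]/u[2]).round(1)
print("tcp side",pr(S,[.5155,.0151,.0495]),"top",pr(T,[.5155,.0151,.0495]))
u=np.radians(-8.8);X=np.array([np.cos(u),np.sin(u)]);Y=np.array([-X[1],X[0]])
for y in(.012,-.03):
  for sx,sy in((-1,1),(-1,-1),(1,1),(1,-1)):
    c=np.array([.5156,y])+X*.085*sx+Y*.014*sy
    print(y,sx,sy,[pr(S,[*c,z]) for z in(.06,0)],pr(T,[*c,.06]))
a=np.vstack([np.load("pics/side2.npz")["img"][225:305,300:400],S["img"][225:305,300:400]])[:,:,::-1]
cv2.imwrite("pics/p4.png",cv2.resize(np.hstack([a[:80],a[80:]]),None,fx=4,fy=4,interpolation=cv2.INTER_CUBIC))
E
```

```text
tcp side [348.1 249.4] top [300.8 285.4]
0.012 -1 1 [array([378.4, 257.2]), array([376.5, 282.2])] [288.5 323.9]
0.012 -1 -1 [array([385. , 252.9]), array([383. , 277.5])] [301.5 326.2]
0.012 1 1 [array([315.1, 237. ]), array([314.7, 260.2])] [302.7 245.1]
0.012 1 -1 [array([322.4, 233.4]), array([321.9, 256.3])] [315.6 247.4]
-0.03 -1 1 [array([385.6, 250.1]), array([383.6, 274.4])] [308.3 324.3]
-0.03 -1 -1 [array([391.9, 246.1]), array([389.8, 270. ])] [321.3 326.6]
-0.03 1 1 [array([323.7, 231. ]), array([323.1, 253.7])] [322.3 245.5]
-0.03 1 -1 [array([330.6, 227.7]), array([329.9, 250.1])] [335.2 247.8]
```

View pics/p4.png

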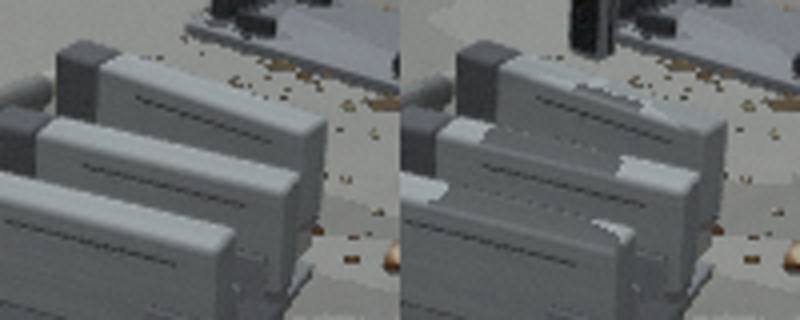

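The view shows the shut fingertips at side px (347,239), above the case top. The reported TCP projects to (348,249). So the real tips are about 27 mm higher than the reading and the push passed over the case. I'll push again about 23 mm lower, in small steps, watching the force.

>>> servo_tool --motion '[[[0,0,-0.02,0,0,0,0],[0,-0.03,-0.02,0,0,0,0],[0,-0.05,-0.02,0,0,0,0],[0,-0.05,-0.02,0,0,0,0],[0,-0.05,0.01,0,0,0,0],[0,-0.05,0.022,0,0,0,0],[0,-0.05,0.022,0,0,0,0]]]'

```text
t: 16.07
eef_pos: [0.5203, 0.0634, 0.0246]
tool_rot: [0.002, 0.997, -0.077, -0.002]
contact_force: [-0.6, -1.1, 0.4]
gripper_width: 0.002
grasp_force: 0.0
```

>>> servo_tool --motion '[[[0,0.008,0,0,0,0,0],[0,0.016,0,0,0,0,0],[0,0.022,0,0,0,0,0],[0,0.027,0,0,0,0,0]]]'

```text
t: 16.4
eef_pos: [0.5193, 0.0358, 0.0282]
tool_rot: [0.001, 0.997, -0.078, 0.001]
contact_force: [0.2, -0.4, 0.1]
gripper_width: -0.004
grasp_force: 0.0
```

>>> servo_tool --motion '[[[0,0.005,0,0,0,0,0],[0,0.01,0,0,0,0,0]]]'

```text
t: 16.57
eef_pos: [0.5183, 0.0277, 0.0284]
tool_rot: [0.0, 0.997, -0.077, 0.002]
contact_force: [-0.2, 4.8, 11.2]
gripper_width: 0.001
grasp_force: 6.5
```

>>> servo_tool --motion '[[[0,-0.01,0,0,0,0,0],[0,-0.022,0,0,0,0,0],[0,-0.022,0.005,0,0,0,0],[0,-0.022,0.01,0,0,0,0],[0,-0.022,0.01,0,0,0,0]]]'

```text
t: 16.98
eef_pos: [0.5197, 0.0492, 0.0161]
tool_rot: [0.001, 0.997, -0.076, -0.0]
contact_force: [1.5, 0.1, 0.1]
gripper_width: 0.0
grasp_force: 0.0
```

>>> servo_tool --motion '[[[0,0.006,0,0,0,0,0],[0,0.012,0,0,0,0,0],[0,0.018,0,0,0,0,0],[0,0.022,0,0,0,0,0]]]'

```text
t: 17.32
eef_pos: [0.5174, 0.0261, 0.0176]
tool_rot: [0.001, 0.997, -0.077, 0.001]
contact_force: [-1.2, 0.4, -0.5]
gripper_width: -0.003
grasp_force: 0.3
```

>>> servo_tool --motion '[[[0,0.005,0,0,0,0,0],[0,0.01,0,0,0,0,0]]]'

```text
t: 17.48
eef_pos: [0.5158, 0.0166, 0.0175]
tool_rot: [0.001, 0.997, -0.077, 0.001]
contact_force: [-1.2, 0.0, -0.4]
gripper_width: -0.0
grasp_force: 0.0
```

>>> servo_tool --motion '[[[0,0.006,0,0,0,0,0],[0,0.012,0,0,0,0,0],[0,0.018,0,0,0,0,0],[0,0.024,0,0,0,0,0],[0,0.024,0,0,0,0,0]]]'

```text
t: 17.9
eef_pos: [0.5118, -0.0079, 0.0174]
tool_rot: [0.001, 0.997, -0.078, 0.0]
contact_force: [-0.1, -0.1, 0.4]
gripper_width: 0.001
grasp_force: 0.0
```

>>> servo_tool --motion '[[[0,0,-0.04,0,0,0,0],[0,0,-0.08,0,0,0,0],[0,-0.04,-0.12,0,0,0,0.5],[0,-0.08,-0.16,0,0,0,1],[0,-0.12,-0.2,0,0,0,1],[0,-0.15,-0.22,0,0,0,1],[0,-0.15,-0.22,0,0,0,1],[0,-0.15,-0.22,0,0,0,1]]]'

```text
t: 18.57
eef_pos: [0.5372, 0.1517, 0.2433]
tool_rot: [-0.003, 0.997, -0.072, 0.005]
contact_force: [0.6, 1.2, 1.0]
gripper_width: 0.848
grasp_force: 0.0
```

```bash
python3 - <<'E'
from h import *
from station import bot
tgt()
for n in("top","side"):
    c=bot.read_camera(n);np.savez(f"pics/{n}4.npz",**c)
T=np.load("pics/top4.npz");g=cv2.cvtColor(T["img"],cv2.COLOR_RGB2GRAY).astype(int);h=cv2.cvtColor(np.load("pics/top2.npz")["img"],cv2.COLOR_RGB2GRAY).astype(int)
for r in(250,285,320): print(r,"now",g[r,268:380:2].tolist(),"\n   before",h[r,268:380:2].tolist())
E
```

```text
t 18.57 pos [0.5372 0.1517 0.2433] yaw -8.31 F [0.57 1.22 0.98] w 0.848 g 0.0
250 now [107, 98, 103, 103, 109, 110, 111, 109, 108, 109, 109, 111, 106, 111, 107, 108, 107, 109, 115, 116, 98, 98, 86, 67, 83, 84, 83, 85, 88, 94, 91, 100, 107, 104, 118, 121, 119, 119, 128, 130, 132, 130, 128, 110, 128, 131, 125, 131, 129, 129, 128, 127, 129, 130, 132, 130] 
   before [107, 97, 102, 102, 108, 111, 110, 110, 111, 109, 92, 82, 72, 69, 65, 68, 63, 77, 88, 87, 88, 89, 84, 93, 114, 116, 121, 123, 124, 124, 120, 118, 118, 117, 127, 128, 130, 127, 130, 129, 129, 130, 128, 110, 127, 130, 129, 129, 130, 128, 130, 129, 129, 130, 130, 129]
285 now [99, 100, 105, 106, 98, 107, 127, 127, 127, 127, 126, 129, 128, 127, 127, 131, 118, 81, 77, 80, 114, 151, 151, 152, 150, 150, 152, 149, 152, 149, 145, 131, 145, 128, 104, 111, 127, 129, 127, 130, 130, 129, 129, 127, 121, 120, 128, 128, 130, 125, 128, 129, 129, 129, 130, 121] 
   before [101, 101, 107, 108, 102, 107, 84, 79, 78, 78, 80, 80, 77, 93, 141, 149, 147, 150, 151, 129, 100, 102, 103, 108, 113, 119, 130, 130, 130, 130, 130, 132, 131, 129, 129, 130, 130, 127, 129, 133, 131, 130, 130, 128, 125, 121, 130, 130, 127, 126, 129, 128, 129, 128, 132, 123]
320 now [91, 101, 105, 128, 127, 127, 129, 128, 126, 124, 132, 127, 126, 101, 81, 79, 80, 123, 145, 149, 148, 147, 146, 148, 151, 149, 150, 144, 144, 148, 122, 103, 115, 125, 131, 127, 126, 126, 127, 123, 122, 130, 125, 128, 125, 124, 127, 128, 126, 125, 113, 105, 72, 62, 66, 92] 
   before [93, 102, 87, 82, 83, 80, 81, 78, 81, 107, 125, 144, 148, 146, 147, 148, 120, 108, 109, 114, 112, 112, 120, 130, 131, 129, 129, 129, 129, 128, 130, 130, 129, 129, 128, 126, 126, 126, 127, 128, 122, 133, 127, 124, 125, 127, 127, 126, 127, 127, 115, 105, 71, 63, 66, 92]
```

The case now lies flat; the bright band is about 27 px wide. I'll measure its pose numerically.

```bash
python3 - <<'E'
from h import *
T=np.load("pics/top4.npz");S=np.load("pics/side4.npz")
g=cv2.GaussianBlur(cv2.cvtColor(T["img"],cv2.COLOR_RGB2GRAY),(3,3),0)
m=((g>138)*255).astype(np.uint8);m[:, :285]=0;m[:,360:]=0;m[:235]=0;m[350:]=0
n,l,st,ce=cv2.connectedComponentsWithStats(m);k=1+st[1:,4].argmax()
p=np.argwhere(l==k)[:,::-1].astype(np.float32);b=cv2.boxPoints(cv2.minAreaRect(p));print(st[k],b)
q=np.array([plane(T,x,.028) for x in b]);print(q.round(4),[np.linalg.norm(q[i]-q[i-1]).round(4) for i in range(4)])
gs=cv2.cvtColor(S["img"],cv2.COLOR_RGB2GRAY)
cv2.imwrite("pics/p5.png",np.vstack([cv2.resize(c["img"][y:y+h,x:x+w,::-1],None,fx=4,fy=4,interpolation=cv2.INTER_CUBIC) for c,(x,y,w,h) in((T,(280,235,130,80)),(S,(300,220,130,60)))]))
E
```

```text
[ 303  264   34   63 1335] [[302.448   322.53604]
 [313.232   263.22403]
 [336.64    267.48   ]
 [325.85602 326.79202]]
[[ 0.4347  0.0099  0.028 ]
 [ 0.5643 -0.0105  0.028 ]
 [ 0.5562 -0.0621  0.028 ]
 [ 0.4266 -0.0413  0.028 ]] [np.float64(0.0518), np.float64(0.1312), np.float64(0.0522), np.float64(0.1312)]
```

```bash
python3 -c "
from h import *
tgt((.511,-.0295,.2,-8.9),(.511,-.0295,.09,-8.9))"
```

```text
t 18.67 pos [0.5352 0.1444 0.2383] yaw -8.62 F [ 0.53 -0.51 -0.12] w 0.992 g 0.0
[0.002, 0.1755, 0.0383] [0.0, -0.04, 0.06]
[0.0016, 0.1755, 0.1483] [0.0, -0.04, 0.06]
```

>>> servo_tool --motion '[[[0,0.04,0.01,0,0,0,1],[0,0.08,0.02,0,0,0,1],[0.001,0.12,0.04,0,0,0,1],[0.002,0.155,0.07,0,0,0,1],[0.002,0.172,0.11,0,0,0.06,1],[0.002,0.1755,0.148,0,0,0.06,1],[0.002,0.1755,0.148,0,0,0.06,1],[0.002,0.1755,0.148,0,0,0.06,1],[0.002,0.1755,0.148,0,0,0.06,1]]]'

```text
t: 19.42
eef_pos: [0.5105, -0.0308, 0.0903]
tool_rot: [0.0, 0.997, -0.079, 0.001]
contact_force: [0.5, 1.0, 0.5]
gripper_width: 0.998
grasp_force: 0.0
```

```bash
python3 - <<'E'
from h import *
from station import bot
tgt((.511,-.0295,.03,-8.9))
c=bot.read_camera("side");np.savez("pics/side5.npz",**c);S=c
def pr(c,p):
    q=np.linalg.inv(c["pose"])@np.r_[p,1];u=c["K"]@q[:3];return (u[:2]/u[2]).round(1)
o=bot.get_obs();print(pr(S,o["eef_pos"]))
e=o["eef_pos"];y=np.array([-.155,-.988,0])
for s in(-1,1): print("finger tip pad exp",pr(S,e+s*.0425*y),pr(S,e+s*.0425*y+[0,0,.013]))
a=c["img"][170:280,290:420,::-1];cv2.imwrite("pics/p6.png",cv2.resize(a,None,fx=6,fy=5.4,interpolation=cv2.INTER_CUBIC))
E
```

```text
t 19.42 pos [ 0.5105 -0.0308  0.0903] yaw -9.08 F [0.55 1.01 0.51] w 0.998 g 0.0
[0.0002, -0.0014, 0.0603] [0.01, -0.02, -0.04]
[359.  226.1]
finger tip pad exp [348.5 231.5] [348.8 226.1]
finger tip pad exp [368.9 220.9] [369.2 215.8]
```

View pics/p6.png

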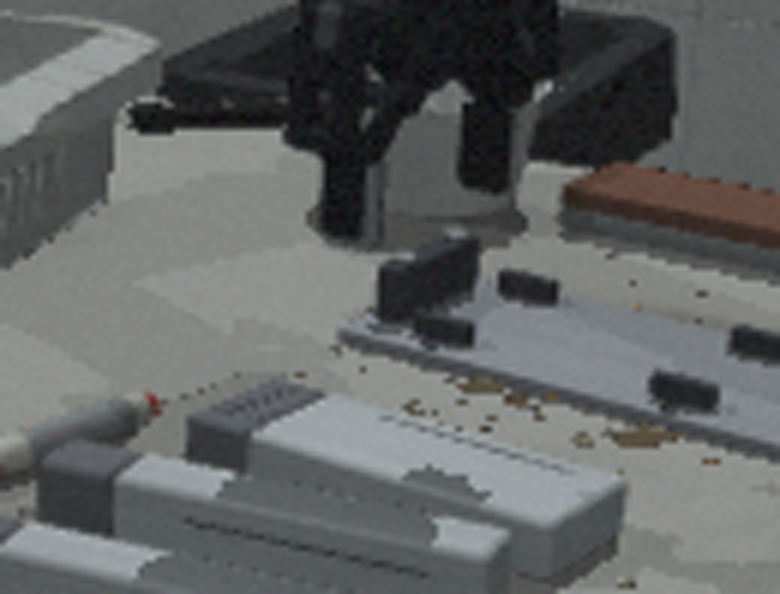

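The fingertips appear at side px (347.5,214) and (370.5,205), about 11 px (about 27 mm) higher than the reported TCP, as before. So I descend correspondingly deeper, guarded by the force reading.

>>> servo_tool --motion '[[[0,-0.001,0.04,0,0,0,1],[0,-0.001,0.07,0,0,0,1],[0,-0.001,0.085,0,0,0,1],[0,-0.001,0.09,0,0,0,1],[0,-0.001,0.09,0,0,0,1]]]'

```text
t: 19.88
eef_pos: [0.5115, -0.0296, 0.0003]
tool_rot: [0.001, 0.997, -0.079, 0.001]
contact_force: [-0.1, -0.6, -0.4]
gripper_width: 0.996
grasp_force: 0.0
```

>>> servo_tool --motion '[[[0,0,0.005,0,0,0,1],[0,0,0.01,0,0,0,1],[0,0,0.015,0,0,0,1],[0,0,0.018,0,0,0,1],[0,0,0.018,0,0,0,1]]]'

```text
t: 20.3
eef_pos: [0.5103, -0.0306, -0.0187]
tool_rot: [0.001, 0.997, -0.079, 0.0]
contact_force: [-0.5, -0.1, -0.1]
gripper_width: 1.002
grasp_force: 0.0
```

>>> servo_tool --motion '[[[0,0,0.004,0,0,0,1],[0,0,0.006,0,0,0,1],[0,0,0.006,0,0,0,1]]]'

```text
t: 20.55
eef_pos: [0.5103, -0.0306, -0.0249]
tool_rot: [0.001, 0.997, -0.079, 0.0]
contact_force: [-0.1, 0.2, 0.7]
gripper_width: 1.007
grasp_force: 0.0
```

>>> servo_tool --motion '[[[0,0,0,0,0,0,0.85],[0,0,0,0,0,0,0.7],[0,0,0,0,0,0,0.3],[0,0,0,0,0,0,0.3],[0,0,0,0,0,0,0],[0,0,0,0,0,0,0]]]'

```text
t: 21.05
eef_pos: [0.511, -0.0299, -0.0239]
tool_rot: [0.0, 0.997, -0.079, 0.001]
contact_force: [-1.2, 2.1, 5.4]
gripper_width: 0.685
grasp_force: 65.3
```

>>> servo_tool --motion '[[[0,0,-0.01,0,0,0,0],[0,0,-0.03,0,0,0,0],[0,0,-0.05,0,0,0,0],[0,0,-0.06,0,0,0,0],[0,0,-0.06,0,0,0,0],[0,0,-0.06,0,0,0,0],[0,0,-0.06,0,0,0,0]]]'

```text
t: 21.63
eef_pos: [0.5093, -0.0308, 0.0346]
tool_rot: [0.001, 0.997, -0.079, -0.0]
contact_force: [-0.5, -1.1, -7.8]
gripper_width: 0.684
grasp_force: 68.7
```

```bash
python3 -c "
from h import *
tgt((.488,-.2165,.035,-8.8),(.488,-.2165,0,-8.8))"
```

```text
t 21.63 pos [ 0.5093 -0.0308  0.0346] yaw -9.11 F [-0.53 -1.07 -7.77] w 0.684 g 68.7
[0.0083, 0.1868, -0.0001] [0.02, 0.0, -0.06]
[0.0084, 0.1867, 0.0349] [0.02, 0.0, -0.06]
```

>>> servo_tool --motion '[[[0.001,0.03,-0.01,0,0,0,0],[0.002,0.06,-0.01,0,0,0,0],[0.003,0.09,-0.01,0,0,0,0],[0.004,0.12,-0.01,0,0,0,0],[0.005,0.15,-0.01,0,0,0,0],[0.006,0.175,-0.01,0,0,-0.06,0],[0.006,0.186,-0.01,0,0,-0.06,0],[0.006,0.186,0.0,0,0,-0.06,0],[0.006,0.186,0.015,0,0,-0.06,0],[0.006,0.186,0.025,0,0,-0.06,0],[0.006,0.186,0.025,0,0,-0.06,0],[0.006,0.186,0.025,0,0,-0.06,0]]]'

```text
t: 22.63
eef_pos: [0.4861, -0.2136, 0.0096]
tool_rot: [0.0, 0.997, -0.076, -0.001]
contact_force: [0.5, -0.1, -6.2]
gripper_width: 0.686
grasp_force: 68.7
```

```bash
python3 - <<'E'
from h import *
from station import bot
tgt((.4862,-.2152,-.008,-8.8))
for n in("top","side"): np.savez(f"pics/{n}6.npz",**bot.read_camera(n))
E
```

```text
t 22.63 pos [ 0.4861 -0.2136  0.0096] yaw -8.71 F [ 0.54 -0.12 -6.16] w 0.686 g 68.7
[0.0003, 0.0015, 0.0176] [0.0, 0.02, 0.02]
```

>>> servo_tool --motion '[[[0,0.0015,0.005,0,0,0,0],[0,0.0015,0.01,0,0,0,0],[0,0.0015,0.014,0,0,0,0],[0,0.0015,0.018,0,0,0,0],[0,0.0015,0.018,0,0,0,0],[0,0.0015,0.018,0,0,0,0]]]'

```text
t: 23.23
eef_pos: [0.4865, -0.2165, -0.0075]
tool_rot: [0.001, 0.997, -0.077, 0.0]
contact_force: [-1.2, -0.4, -7.4]
gripper_width: 0.684
grasp_force: 68.9
```

>>> servo_tool --motion '[[[0,0,0.002,0,0,0,0],[0,0,0.004,0,0,0,0],[0,0,0.006,0,0,0,0],[0,0,0.006,0,0,0,0],[0,0,0.006,0,0,0,0]]]'

```text
t: 23.65
eef_pos: [0.4867, -0.2166, -0.0133]
tool_rot: [0.001, 0.997, -0.077, 0.001]
contact_force: [0.2, -0.6, -7.2]
gripper_width: 0.686
grasp_force: 68.9
```

>>> servo_tool --motion '[[[0,0,0.001,0,0,0,0],[0,0,0.002,0,0,0,0],[0,0,0.002,0,0,0,0],[0,0,0.002,0,0,0,0]]]'

```text
t: 23.98
eef_pos: [0.4867, -0.2166, -0.0152]
tool_rot: [0.001, 0.997, -0.077, 0.001]
contact_force: [0.7, 0.3, -7.2]
gripper_width: 0.686
grasp_force: 68.9
```

>>> servo_tool --motion '[[[0.002,0,0,0,0,0,0],[0.005,0,0,0,0,0,0],[0.008,0,0,0,0,0,0],[0.008,0,0,0,0,0,0]]]'

```text
t: 24.32
eef_pos: [0.496, -0.218, -0.015]
tool_rot: [0.001, 0.997, -0.077, 0.001]
contact_force: [-0.1, -0.2, -6.9]
gripper_width: 0.686
grasp_force: 68.9
```

>>> servo_tool --motion '[[[0.001,0,0,0,0,0,0],[0.002,0,0,0,0,0,0],[0.003,0,0,0,0,0,0],[0.003,0,0,0,0,0,0]]]'

```text
t: 24.65
eef_pos: [0.4979, -0.2184, -0.0152]
tool_rot: [0.001, 0.997, -0.077, 0.001]
contact_force: [-0.5, -0.7, -6.7]
gripper_width: 0.686
grasp_force: 68.9
```

>>> servo_tool --motion '[[[0.001,0,0.0005,0,0,0,0],[0.002,0,0.001,0,0,0,0],[0.002,0,0.001,0,0,0,0]]]'

```text
t: 24.9
eef_pos: [0.4986, -0.2186, -0.0158]
tool_rot: [0.001, 0.997, -0.077, -0.0]
contact_force: [-5.2, 2.5, 3.9]
gripper_width: 0.687
grasp_force: 70.0
```

>>> servo_tool --motion '[[[0.001,0,0,0,0,0,0],[0.002,0,0,0,0,0,0],[0.002,0,0,0,0,0,0]]]'

```text
t: 25.15
eef_pos: [0.4986, -0.2185, -0.0158]
tool_rot: [0.001, 0.997, -0.077, -0.002]
contact_force: [-10.8, 2.1, 8.2]
gripper_width: 0.687
grasp_force: 71.0
```

>>> servo_tool --motion '[[[0.001,0,0,0,0,0,0],[0.002,0,0,0,0,0,0],[0.002,0,0,0,0,0,0]]]'

```text
t: 25.4
eef_pos: [0.4991, -0.2187, -0.0158]
tool_rot: [0.001, 0.997, -0.077, -0.003]
contact_force: [-13.7, 4.0, 14.4]
gripper_width: 0.689
grasp_force: 71.5
```

>>> servo_tool --motion '[[[0,0,0,0,0,0,0.75],[0,0,0,0,0,0,0.9],[0,0,0,0,0,0,1],[0,0,0,0,0,0,1],[0,0,-0.01,0,0,0,1],[0,0,-0.04,0,0,0,1],[0,0,-0.08,0,0,0,1],[0,0,-0.12,0,0,0,1],[-0.04,-0.04,-0.16,0,0,0,1],[-0.04,0.0,-0.2,0,0,0,1],[-0.04,0.04,-0.22,0,0,0,1],[-0.04,0.08,-0.22,0,0,0,1],[-0.04,0.12,-0.22,0,0,0,1],[-0.04,0.16,-0.22,0,0,0,1],[-0.04,0.2,-0.22,0,0,0,1],[-0.04,0.2,-0.22,0,0,0,1]]]'

```text
t: 26.73
eef_pos: [0.4299, -0.4184, 0.205]
tool_rot: [0.003, 0.997, -0.081, 0.001]
contact_force: [-1.0, -1.0, -0.5]
gripper_width: 0.995
grasp_force: 0.0
```

```bash
python3 - <<'E'
from h import *
from station import bot
tgt()
for n in("top","side"): np.savez(f"pics/{n}7.npz",**bot.read_camera(n))
T=np.load("pics/top7.npz");T0=np.load("pics/top0.npz")
gr=lambda c:cv2.cvtColor(c["img"],cv2.COLOR_RGB2GRAY).astype(np.float32)
# resample in bed frame at z: rows bed x, cols bed y
o=np.array([.4985,-.2180]);u=np.radians(-8.8);X=np.array([np.cos(u),np.sin(u)]);Y=np.array([-X[1],X[0]])
def samp(c,z,xs,ys):
    P=np.array([[np.r_[o+X*x+Y*y,z] for y in ys] for x in xs]).reshape(-1,3)
    q=(np.c_[P,np.ones(len(P))]@np.linalg.inv(c["pose"]).T)[:,:3]@c["K"].T
    m=(q[:,:2]/q[:,2:]).astype(np.float32).reshape(len(xs),len(ys),2)
    return cv2.remap(gr(c),m[...,0],m[...,1],cv2.INTER_LINEAR)
xs=np.arange(-.125,.121,.003);a=samp(T,.036,xs,[-.015,-.01,-.005,0,.005,.01,.015]).mean(1)
print("along x",[(int(round(x*1000)),int(v)) for x,v in zip(xs,a)])
ys=np.arange(-.06,.061,.003)
for x in(-.03,0,.03): print("across",x,[(int(round(y*1000)),int(v)) for y,v in zip(ys,samp(T,.036,[x],ys)[0])])
print("diff rack area", [(r,gr(T)[r,180:275:4].astype(int).tolist(),gr(T0)[r,180:275:4].astype(int).tolist()) for r in(275,310)])
E
```

```text
t 26.73 pos [ 0.4299 -0.4184  0.205 ] yaw -9.29 F [-0.97 -1.02 -0.54] w 0.995 g 0.0
along x [(-125, 75), (-122, 75), (-119, 73), (-116, 65), (-113, 61), (-110, 70), (-107, 73), (-104, 67), (-101, 63), (-98, 63), (-95, 70), (-92, 73), (-89, 73), (-86, 77), (-83, 111), (-80, 140), (-77, 144), (-74, 144), (-71, 144), (-68, 144), (-65, 143), (-62, 143), (-59, 143), (-56, 143), (-53, 142), (-50, 143), (-47, 143), (-44, 143), (-41, 143), (-38, 144), (-35, 143), (-32, 144), (-29, 144), (-26, 144), (-23, 145), (-20, 144), (-17, 145), (-14, 145), (-11, 144), (-8, 145), (-5, 145), (-2, 145), (1, 146), (4, 146), (7, 145), (10, 146), (13, 145), (16, 146), (19, 145), (22, 145), (25, 146), (28, 146), (31, 147), (34, 146), (37, 146), (40, 146), (43, 146), (46, 146), (49, 144), (52, 128), (55, 87), (58, 77), (61, 85), (64, 86), (67, 86), (70, 86), (73, 86), (76, 86), (79, 85), (82, 74), (85, 47), (88, 43), (91, 51), (94, 52), (97, 60), (100, 89), (103, 106), (106, 113), (109, 115), (112, 113), (115, 113), (118, 117)]
across -0.03 [(-60, 99), (-57, 102), (-54, 101), (-51, 100), (-48, 107), (-45, 118)
[... 1080 characters left out ...]
47), (-3, 147), (0, 148), (3, 148), (6, 147), (9, 146), (12, 144), (15, 146), (18, 145), (21, 149), (24, 143), (27, 127), (30, 85), (33, 63), (36, 73), (39, 75), (42, 76), (45, 76), (48, 82), (51, 110), (54, 118), (57, 98), (60, 67)]
diff rack area [(275, [73, 119, 108, 120, 119, 119, 66, 74, 77, 119, 143, 147, 88, 92, 55, 67, 76, 85, 141, 146, 134, 87, 98, 103], [67, 119, 138, 144, 83, 72, 61, 64, 75, 85, 140, 143, 126, 74, 58, 62, 75, 80, 140, 141, 131, 86, 97, 101]), (310, [115, 117, 113, 108, 115, 117, 72, 66, 77, 111, 143, 146, 103, 86, 55, 65, 75, 86, 141, 143, 133, 87, 102, 96], [77, 117, 139, 140, 89, 69, 60, 60, 72, 90, 141, 139, 116, 75, 54, 60, 75, 83, 141, 140, 129, 89, 96, 97])]
```

The measurement puts the case at bed x -85 to +84 and y ±29, at the stop. The push force may have included plate friction, though, so I'll regrip without pressing down and push again to confirm.

```bash
python3 -c "
from h import *
tgt((.4985,-.2182,.2,-8.8),(.4985,-.2182,.06,-8.8),(.4985,-.2182,-.0135,-8.8))"
```

```text
t 26.83 pos [ 0.4316 -0.4139  0.2044] yaw -9.13 F [-0.29 -0.12 -1.16] w 1.001 g 0.0
[0.035, -0.2038, 0.004] [0.03, -0.02, -0.07]
[0.0348, -0.2042, 0.144] [0.03, -0.02, -0.07]
[0.0347, -0.2043, 0.2175] [0.03, -0.02, -0.07]
```

>>> servo_tool --motion '[[[0.007,-0.04,0.004,0,0,0,1],[0.014,-0.08,0.004,0,0,0,1],[0.021,-0.12,0.004,0,0,0,1],[0.028,-0.16,0.004,0,0,0,1],[0.035,-0.2,0.004,0,0,-0.07,1],[0.035,-0.204,0.04,0,0,-0.07,1],[0.035,-0.204,0.08,0,0,-0.07,1],[0.035,-0.204,0.12,0,0,-0.07,1],[0.035,-0.204,0.15,0,0,-0.07,1],[0.035,-0.204,0.15,0,0,-0.07,1],[0.035,-0.204,0.15,0,0,-0.07,1]]]'

```text
t: 27.75
eef_pos: [0.4985, -0.2125, 0.0536]
tool_rot: [-0.0, 0.997, -0.073, -0.001]
contact_force: [-0.1, 0.2, 0.1]
gripper_width: 1.0
grasp_force: 0.0
```

```bash
python3 -c "
from h import *
tgt((.4985,-.2182,-.0135,-8.8))"
```

```text
t 27.75 pos [ 0.4985 -0.2125  0.0536] yaw -8.33 F [-0.05  0.18  0.08] w 1.000 g 0.0
[0.0009, 0.0056, 0.0671] [-0.0, 0.01, 0.09]
```

>>> servo_tool --motion '[[[0.001,0.0055,0,0,0,0.09,1],[0.001,0.0055,0.03,0,0,0.09,1],[0.001,0.0055,0.055,0,0,0.09,1],[0.001,0.0055,0.066,0,0,0.09,1],[0.001,0.0055,0.066,0,0,0.09,1],[0.001,0.0055,0.066,0,0,0.09,0.8],[0.001,0.0055,0.066,0,0,0.09,0.6],[0.001,0.0055,0.066,0,0,0.09,0.5],[0.001,0.0055,0.066,0,0,0.09,0.5]]]' --grip_force 25

```text
t: 28.5
eef_pos: [0.5013, -0.22, -0.01]
tool_rot: [0.001, 0.997, -0.078, 0.002]
contact_force: [-0.5, 1.9, 5.7]
gripper_width: 0.696
grasp_force: 26.7
```

>>> servo_tool --motion '[[[0.001,0,0,0,0,0,0.5],[0.002,0,0,0,0,0,0.5],[0.002,0,0,0,0,0,0.5]]]'

```text
t: 28.75
eef_pos: [0.5012, -0.22, -0.01]
tool_rot: [0.001, 0.997, -0.078, 0.0]
contact_force: [-5.9, 2.6, 12.7]
gripper_width: 0.696
grasp_force: 27.5
```

>>> servo_tool --motion '[[[0.001,0,0,0,0,0,0.5],[0.002,0,0,0,0,0,0.5],[0.002,0,0,0,0,0,0.5]]]'

```text
t: 29.0
eef_pos: [0.501, -0.22, -0.01]
tool_rot: [0.001, 0.997, -0.078, -0.002]
contact_force: [-13.1, 4.9, 20.0]
gripper_width: 0.695
grasp_force: 28.3
```

>>> servo_tool --motion '[[[0,0,-0.002,0,0,0,0.5],[0,0,-0.003,0,0,0,0.5],[0,0,-0.003,0,0,0,0.5]]]'

```text
t: 29.25
eef_pos: [0.5012, -0.2201, -0.0093]
tool_rot: [0.0, 0.997, -0.077, -0.001]
contact_force: [-4.6, 1.4, -6.7]
gripper_width: 0.697
grasp_force: 29.0
```

>>> servo_tool --motion '[[[0.001,0,-0.001,0,0,0,0.5],[0.003,0,-0.001,0,0,0,0.5],[0.003,0,-0.001,0,0,0,0.5]]]'

```text
t: 29.5
eef_pos: [0.501, -0.2202, -0.0096]
tool_rot: [0.0, 0.997, -0.077, -0.004]
contact_force: [-11.4, 3.0, -3.1]
gripper_width: 0.692
grasp_force: 29.4
```

With the case's weight off the plate, 11 N of push still gives no motion. It is hard against the stop, so I release and retreat.

>>> servo_tool --motion '[[[0,0,0.0015,0,0,0,0.5],[0,0,0.0015,0,0,0,0.5],[0,0,0.0015,0,0,0,0.8],[0,0,0.0015,0,0,0,1],[0,0,0.0015,0,0,0,1],[0,0,0.0015,0,0,0,1],[0,0,-0.01,0,0,0,1],[0,0,-0.04,0,0,0,1],[0,0,-0.08,0,0,0,1],[0,0,-0.12,0,0,0,1],[0,0,-0.16,0,0,0,1],[-0.03,0.04,-0.2,0,0,0,1],[-0.03,0.08,-0.22,0,0,0,1],[-0.03,0.12,-0.22,0,0,0,1],[-0.03,0.16,-0.22,0,0,0,1],[-0.03,0.2,-0.22,0,0,0,1],[-0.03,0.2,-0.22,0,0,0,1],[-0.03,0.2,-0.22,0,0,0,1],[-0.03,0.2,-0.22,0,0,0,1]]]'

```text
t: 31.08
eef_pos: [0.4453, -0.4143, 0.2125]
tool_rot: [0.001, 0.997, -0.079, 0.001]
contact_force: [0.8, 0.2, -0.0]
gripper_width: 1.001
grasp_force: 0.0
```

```bash
python3 - <<'E'
from h import *
from station import bot
tgt()
T=bot.read_camera("top");A=np.load("pics/top7.npz")
d=cv2.absdiff(cv2.GaussianBlur(T["img"],(3,3),0),cv2.GaussianBlur(A["img"],(3,3),0)).max(2)
print("change bed",d[240:355,370:440].max(),(d[240:355,370:440]>25).sum(),"rack",d[245:340,180:275].max())
# rack cases, standing: bright strips via threshold
g=cv2.cvtColor(T["img"],cv2.COLOR_RGB2GRAY);m=((g>132)*255).astype(np.uint8);m[:,:180]=0;m[:,450:]=0;m[:245]=0;m[350:]=0
n,l,s,c=cv2.connectedComponentsWithStats(m);print([x.tolist() for x in s[1:] if x[4]>200])
g=cv2.cvtColor(A["img"],cv2.COLOR_RGB2GRAY)
E
```

```text
t 31.08 pos [ 0.4453 -0.4143  0.2125] yaw -9.01 F [ 0.77  0.23 -0.03] w 1.001 g 0.0
change bed 55 492 rack 4
[[217, 265, 10, 64, 627], [250, 268, 11, 64, 648], [392, 271, 32, 63, 1313]]
```

```bash
python3 - <<'E'
from h import *
from station import bot
T=bot.read_camera("top");A=np.load("pics/top7.npz")
for c in(A,T):
    g=cv2.GaussianBlur(cv2.cvtColor(c["img"],cv2.COLOR_RGB2GRAY),(3,3),0);m=((g>134)*255).astype(np.uint8);m[:,:380]=0;m[:,432:]=0;m[:255]=0;m[345:]=0
    n,l,s,_=cv2.connectedComponentsWithStats(m);p=np.argwhere(l==1+s[1:,4].argmax())[:,::-1].astype(np.float32)
    q=np.array([plane(c,x,.036) for x in cv2.boxPoints(cv2.minAreaRect(p))]);print(q.mean(0).round(4),q[:,:2].round(4).tolist())
E
```

```text
[ 0.4839 -0.2161  0.036 ] [[0.4225, -0.1803], [0.5526, -0.2004], [0.5452, -0.2522], [0.4152, -0.2317]]
[ 0.4863 -0.2178  0.036 ] [[0.4275, -0.1822], [0.5525, -0.2014], [0.545, -0.2536], [0.4202, -0.2339]]
```

```bash
python3 -c "
from station import bot
print(bot.hand_in())"
```

```text
the job is handed in; nothing more can be done
None
```

The full case (about 0.68 kg, taken from the left slot) lies flat in the bed between the lugs, pushed hard against the stop and released; the two empty cases stand in the rack, the timer and marker were not touched, and I handed the job in at about 31 s.

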